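# Slide the wire-spool board home into its notches

## Robot

A 6-joint arm with a two-finger parallel gripper is mounted at the origin on the work surface. World frame = base frame: x ahead of the robot, y to its left, z up, the work surface at z = 0. Lengths are in mm, angles in rad, forces in N, time in s.
With the tool pointing down it reaches from about 400 to 925 mm from the base axis. Payload 12.5 kg.
Tool frame: the origin (TCP) lies on the centre line of the jaws, within the pads' length; the fingertips stand 19 mm ahead of it and the grasp point (between the pads) is the TCP; y points along the fingers, x is the direction in which the jaws open and shut, and the axes are right-handed (so a half turn about y gives the same grasp; the last joint's range is limited). The gripper opens to 95 mm and grips with 3 to 60 N. Pads are 20 mm wide; open, the fingers measure 119 mm over their backs; the gripper's body (75 mm by 180 mm) begins 59 mm behind the grasp point.
Start: joints at [1.186, 0.491, 1.559, -0, 1.092, -0.106], TCP at [171.983, 600.888, 233.661] pointing down, gripper open.
Joint ranges: [-3.1, 3.1], [-0.84, 2.19], [0.05, 2.79], [-1.13, 4.28], [0.06, 2.93], [-2.69, 2.69]. Speed limits (rad/s): [2.22, 2.22, 2.79, 3.14, 3.14, 3.14].

## Interface

Orientations are given as [roll, pitch, yaw] about the fixed x, y, z axes, in that order (R = Rz(yaw) Ry(pitch) Rx(roll)).
In Python, from cell import env gives the robot as it stands. The module is installed in compiled form; this text tells all that it offers.
- The arm moves only by the tool move_arm, never from a script. Its argument "rows" is a list of rows, each an object of numbers: "tx", "ty", "tz": the shift along the tool's x, y, z in cm; "rx", "ry", "rz": the turn, a rotation vector about the tool's x, y, z in rad; "grip": the opening in per cent of the stroke, from 0 (shut) to 100 (fully open). In form: [{"tx": .., "ty": .., "tz": .., "rx": .., "ry": .., "rz": .., "grip": ..}, ...]. A call has 1 to 10 rows; each row shifts and turns the commanded pose from where the row before left it, along the tool's axes as they then stand; what a row does not reach is not made up. A row lasts 1/12 s, in which the tool goes at most 41.7 mm and 7.16 degrees, less where a joint would pass 70% of its speed; a pose out of reach is approached as far as the arm can. A call is refused whole if a number of a shift passes 4.17 or a number of a turn 0.125, either way. A call with a gripper value outside its range is refused whole. The fingers move at their own pace and stop on an object; the grip force is fixed at half the most. Time passes only in rows, so rows that do not move let the fingers close. It gives the time, the measured TCP pose, the force and the opening at its end, in the units of the state.
- env.state(): the state, without advancing time (a new reading comes with each control period).
- env.read_camera(name): name is "side" or "top"; returns (picture, depth): 420x560x3 uint8, blue, green, red; 420x560 float32, mm along the optical axis (not along the pixel's ray), 0 where there is no reading.
- env.calibration(name): a dict with "vertical_fov" (degrees; the focal length in pixels is half the picture's height over the tangent of half this angle, whatever the lens; pixels are square), "cx", "cy" (the principal point, pixels), "eye" and "rotation" of the camera in the world. Camera axes: x right, y up, looking along -z (the intrinsics and any distortion apply to the point x, -y, -z); pixel columns grow to the right and rows downward; lengths in mm; the calibration is good to about 2 mm. A picture is of the moment at which its call begins. calibration takes no time and is no camera call.
- env.job_done(): hands the job in, once; it reports no verdict.
The state is a dict: "t": time; "joints": joint angles; "qvel": joint speeds; "tau": joint torques, N m; "eef_pos": TCP position; "tcp_rot": TCP orientation; "ft_force": force on the tool from outside, world axes, zero at the start; "moment": the same for the moment, N m; "opening": opening from 0.0 (shut) to 1.0 (fully open).
Only numpy, scipy, OpenCV 4.12 (cv2) and the standard library are available. Lean on these libraries where they do the work, as an engineer would, in place of code of your own. Each camera call takes 0.05 s, during which the arm holds its last target.

## Task

With the fingertips against its blue lip, push the wooden spool board along its rails until you feel it drop flat into the locating notches, then take the hand away. Only push it: do not lift or tip the board, do not touch the two wire spools, which must still stand on it at the end, and leave everything else on the bench where it is.

Things in the scene. Friction and masses are not known exactly. Their poses are not given: they have to be found in the camera images.
- rack: Fixed rack: two metal rails with grey side guides, 156 mm wide (x), 370 mm long (y from -170 to +200). Origin: on the table, midway between the rails. Its +y is the sliding direction, roughly the robot's left; z up. Rails' tops are 30 mm above the table, guides' tops 44 mm. The gap between the rails is 60 mm wide, open to the table but for 8 mm high ties within 30 mm of each end.
- home (a point): Where the board's origin lies once it has dropped home: in the rack's frame 70 mm along +y, 22 mm above the table (fixed to the rack). The rails' four notches, 8 mm deep, give the feet 3 mm play each way along y. Green marks on the guides' tops show where the two ends of the seated board lie. There is no end stop: pushed fast, the board may ride over the notches.
- board: Loose light-wood board on the rails, 138 mm wide (x), 160 mm long (y), 12 mm thick, about 0.4 kg, on four black feet 10 mm high; a blue lip 12 mm thick stands 20 mm above it along the trailing (-y) end. Axes as the rack's. Origin: below its centre, level with the feet's undersides: 30 mm above the table on the rails, 22 mm seated. 2 mm play to each guide. Slides by friction, about 2 to 10 N.
- push_face (a point): Centre of the board's flat trailing face (board and blue lip together, 138 mm wide, 32 mm high): 80 mm behind the board's origin in its -y, 26 mm above the origin. The place to push, towards the rack's +y.
- spool_silver: Spool of silver wire with white flanges, 56 mm across, 40 mm tall, 0.2 kg, standing loose on the board. Origin: centre of its underside.
- spool_copper: Spool of copper wire, otherwise like the silver one, standing loose on the board beside it. Origin: centre of its underside.
- spool_large: Bystander: large spool of steel wire, 84 mm across, 75 mm tall, standing on the table. Origin: centre of its underside.
- pin_cup: Bystander: open orange pin cup, 52 mm across, 50 mm tall, standing on the table just beyond the rack's +x side. Origin: centre of its underside.
- printed_vase: Bystander: grey printed vase, up to 80 mm across, 110 mm tall. Origin: centre of its underside.
- printed_cuff: Bystander: white printed open cuff, 92 mm across, 65 mm tall. Origin: centre of its underside.
- oil_bottle: Bystander: clear oil bottle with red cap, 44 mm across, 110 mm tall. Origin: centre of its underside.
Mind the look-alikes: they are no part of the job. Leave any purple or turquoise look-alike of the spool_silver alone. Several things have the shape of the board; the one meant has the colours described above.

How it is judged:
By the outcome, as a careful person would: the job done as asked, in the order asked, and still so for the second after the job is handed in, with the robot touching nothing.
It also fails if it takes over 40 s, if anything falls off the work surface, if the arm or the gripper's body presses on something with over 40 N, if the wrist force passes 120 N, or if a joint passes its speed limit or range.

## Working session

There is one attempt and no reset: what is moved stays moved. The work goes in short steps, Python scripts to look and compute and a tool call to move; the robot and the scene stay as the last step left them, time stands still between calls to the robot, and variables do not carry over. Pictures are saved under pics/ and viewed, and the job is handed in when it is done.

Besides the shell and the picture viewer there is one more tool, called after "Emit:" as name(argument=value, ...) on one line, values as JSON. move_arm: Moves the arm, as the interface text tells. Its arguments: {"type":"object","properties":{"rows":{"type":"array"}},"required":["rows"]}

```bash
mkdir -p pics
cat > h.py <<'E'
import numpy as np,cv2
from cell import env
def proj_setup(name):
    c=env.calibration(name); f=210/np.tan(np.radians(c["vertical_fov"])/2)
    return c,f
E
python3 - <<'E'
from h import *
for n in("side","top"):
    im,d=env.read_camera(n); cv2.imwrite(f"pics/{n}0.png",im); np.savez(f"{n}0.npz",im=im,d=d)
    print(env.calibration(n))
print(env.state())
E
```

```text
{'vertical_fov': 52.596992473777796, 'cx': 276.85932574364193, 'cy': 198.91962882618995, 'eye': array([ 214.34852217, -806.98337696,  675.23321016]), 'rotation': array([ 0.94945177,  0.02079486, -0.41026591])}
{'vertical_fov': 42.55788590117993, 'cx': 278.156966753178, 'cy': 211.8368755796987, 'eye': array([ 459.82056759,   -4.52505288, 1529.69301529]), 'rotation': array([ 0.05602755, -0.00724238, -1.55816392])}
{'t': 0.1, 'joints': array([ 1.18638832e+00,  4.91482273e-01,  1.55937792e+00, -6.08588556e-06,
        1.09172265e+00, -1.05592859e-01]), 'qvel': array([-0.00071466, -0.00101502, -0.0009129 ,  0.00053978,  0.00262083,
       -0.00068249]), 'tau': array([ 3.38310398e-03, -6.13625336e+01, -2.58605719e+01,  6.94760308e-02,
        4.70133265e-02, -2.34887608e-06]), 'eef_pos': array([171.91121316, 600.68697998, 233.13439288]), 'tcp_rot': array([-1.57069733e+00,  9.85248372e-04,  1.29198404e+00]), 'ft_force': array([-0.32169546,  0.30936291, -0.29188491]), 'moment': array([ 0.00272833, -0.04691047,  0.02761665]), 'opening': 0.9980820365050901}
```

View pics/side0.png

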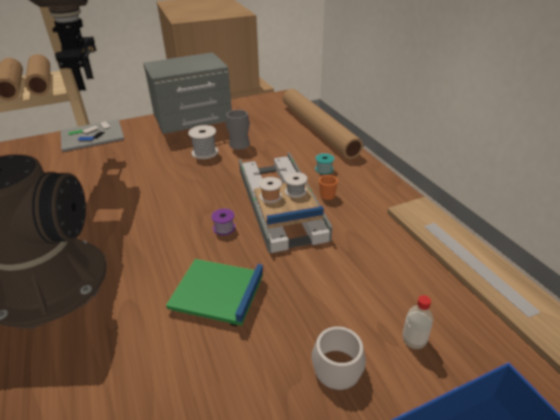

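View pics/top0.png

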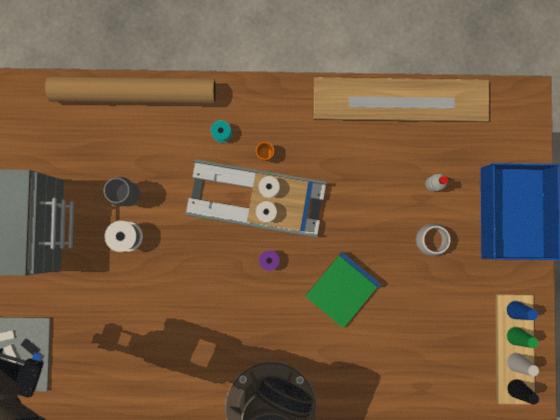

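```bash
cat >> h.py <<'E'
from scipy.spatial.transform import Rotation as Ro
def world(name,u,v,depth=None,z=None):
    c,f=proj_setup(name); R=Ro.from_euler('xyz',c["rotation"]).as_matrix()
    r=R@np.array([(u-c["cx"])/f,-(v-c["cy"])/f,-1.])
    return c["eye"]+r*(depth if z is None else (z-c["eye"][2])/r[2])
def pix(name,p):
    c,f=proj_setup(name); R=Ro.from_euler('xyz',c["rotation"]).as_matrix()
    q=R.T@(np.asarray(p,float)-c["eye"]); return c["cx"]-f*q[0]/q[2], c["cy"]+f*q[1]/q[2]
E
python3 - <<'E'
from h import *
for n,(x0,x1,y0,y1),k in (("top",(180,340,150,245),5),("side",(225,345,140,260),5)):
    im=np.load(f"{n}0.npz")["im"][y0:y1,x0:x1]
    cv2.imwrite(f"pics/{n}0c.png",cv2.resize(im,None,fx=k,fy=k,interpolation=cv2.INTER_CUBIC))
d=np.load("top0.npz")["d"]
for u,v in((450,320),(150,330),(230,178),(220,208),(290,195),(312,205),(269,185),(195,190),(325,205)): print(u,v,world("top",u,v,d[v,u]).round(1))
E
```

```text
450 320 [ 246.8 -502.6   -1.1]
150 330 [ 2.094e+02  3.404e+02 -1.000e-01]
230 178 [636.6 121.1  33.1]
220 208 [552.3 147.2  35. ]
290 195 [589.4 -46.1  54.7]
312 205 [ 565.6 -109.7   12. ]
269 185 [611.7  11.4  97.3]
195 190 [604.1 221.6   8. ]
325 205 [ 566.8 -147.3    3.1]
```

View pics/top0c.png

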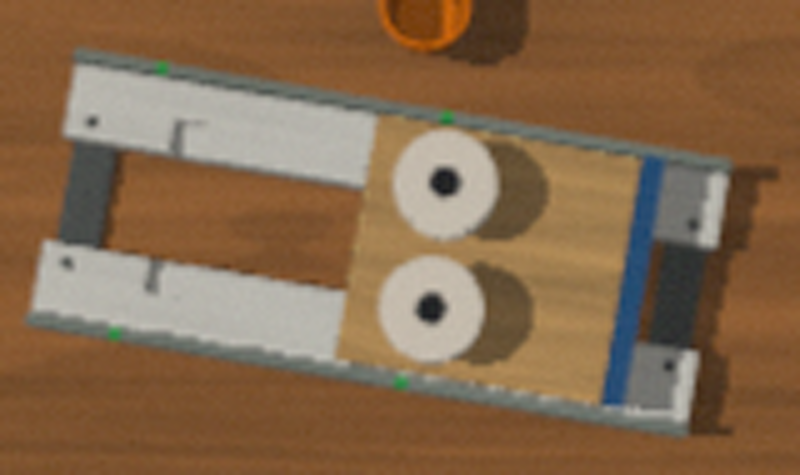

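View pics/side0c.png

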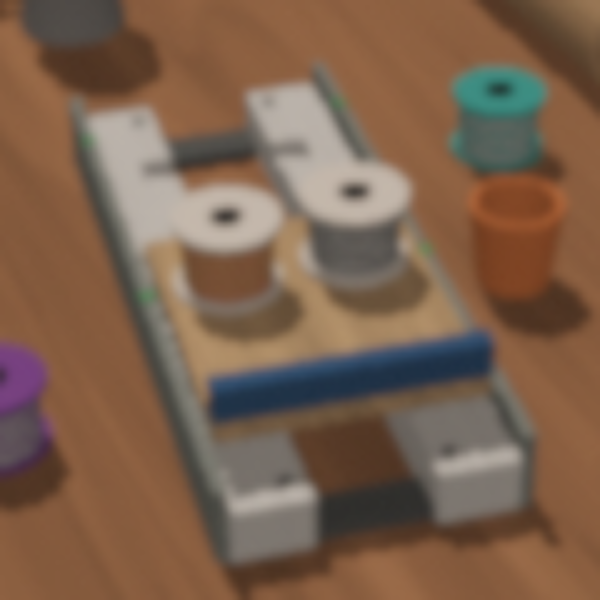

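Run:
```python
from h import *
w=lambda x,y,z: world("top",(x+.5)/5-.5+180,(y+.5)/5-.5+150,z=z)
C=[w(*p,44) for p in((78,50),(730,160),(28,322),(688,433))]
for p in C: print(p.round(1))
print([np.linalg.norm(C[i]-C[j]).round(1) for i,j in((0,1),(2,3),(0,2),(1,3))])
dirs=[C[0]-C[1],C[2]-C[3]]; a=[np.arctan2(d[1],d[0]) for d in dirs]; print(np.degrees(a))
th=np.mean(a); Y=np.array([np.cos(th),np.sin(th),0]); X=np.array([Y[1],-Y[0],0])
O=np.mean(C,0)-15*Y; O[2]=0; print("O",O,"yaw",th-np.pi/2)
np.savez("rack.npz",O=O,X=X,Y=Y,th=th)
fr=lambda p:np.array([(p-O)@X,(p-O)@Y]).round(1)
for q in((162,68),(447,118),(113,333),(402,383)): print("green",fr(w(*q,44)))
for q in((662,158),(624,405),(640,157),(604,403)): print("lip",fr(w(*q,72)))
for q in((375,115),(340,357)): print("lead",fr(w(*q,52)))
for q in((445,182),(431,308)): print("spool",fr(w(*q,92)))
```

```text
[685.3 217.5  44. ]
[ 628.9 -144.6   44. ]
[534.  241.8  44. ]
[ 477.5 -122.6   44. ]
[np.float64(366.5), np.float64(368.8), np.float64(153.3), np.float64(153.0)]
[81.14682728 81.18917458]
O [579.09972312  33.21687296   0.        ] yaw -0.1541474632476909
green [ 74.5 150.8]
green [73.4 -9.6]
green [-74.8 152. ]
green [-75.5  -9.6]
lip [  67.8 -129.3]
lip [ -68.  -130.8]
lip [  66.4 -117.4]
lip [ -68.7 -120. ]
lead [67.4 29.6]
lead [-67.3  26. ]
spool [ 33.2 -15.8]
spool [-34.6 -19.7]
```

Emit:
move_arm(rows=[{"ry": 0.12,"grip": 50},{"ry": 0.12,"grip": 50},{"ry": 0.12,"grip": 50},{"ry": 0.12,"grip": 50},{"ry": 0.12,"grip": 50},{"ry": 0.12,"grip": 50},{"ry": 0.12,"grip": 50},{"ry": 0.12,"grip": 50},{"ry": 0.12,"grip": 50},{"ry": 0.12,"grip": 50}])

```text
validation failed for argument at $.ro...
```

Emit:
move_arm(rows=[{"ry": 0.12,"grip": 50},{"ry": 0.12,"grip": 50},{"grip": 50}])

```text
validation failed for argument at $.ro...
```

Emit:
move_arm(rows=[{"tx": 0,"ty": 0,"tz": 0,"rx": 0,"ry": 0.12,"rz": 0,"grip": 50},{"tx": 0,"ty": 0,"tz": 0,"rx": 0,"ry": 0.12,"rz": 0,"grip": 50},{"tx": 0,"ty": 0,"tz": 0,"rx": 0,"ry": 0.12,"rz": 0,"grip": 50},{"tx": 0,"ty": 0,"tz": 0,"rx": 0,"ry": 0.12,"rz": 0,"grip": 50},{"tx": 0,"ty": 0,"tz": 0,"rx": 0,"ry": 0.12,"rz": 0,"grip": 50},{"tx": 0,"ty": 0,"tz": 0,"rx": 0,"ry": 0.12,"rz": 0,"grip": 50},{"tx": 0,"ty": 0,"tz": 0,"rx": 0,"ry": 0.12,"rz": 0,"grip": 50},{"tx": 0,"ty": 0,"tz": 0,"rx": 0,"ry": 0.12,"rz": 0,"grip": 50},{"tx": 0,"ty": 0,"tz": 0,"rx": 0,"ry": 0.12,"rz": 0,"grip": 50},{"tx": 0,"ty": 0,"tz": 0,"rx": 0,"ry": 0.12,"rz": 0,"grip": 50}])

```text
t: 0.93
eef_pos: [171.9, 600.7, 233.3]
tcp_rot: [-1.571, 0.0, 0.086]
ft_force: [0.7, 0.1, 0.2]
opening: 0.5
```

Emit:
move_arm(rows=[{"tx": 0,"ty": 0,"tz": 0,"rx": 0,"ry": 0.123,"rz": 0,"grip": 50},{"tx": 0,"ty": 0,"tz": 0,"rx": 0,"ry": 0.123,"rz": 0,"grip": 50},{"tx": 2.4,"ty": 0,"tz": -3.2,"rx": 0,"ry": 0,"rz": 0,"grip": 50},{"tx": 2.4,"ty": 0,"tz": -3.2,"rx": 0,"ry": 0,"rz": 0,"grip": 50},{"tx": 2.4,"ty": 0,"tz": -3.2,"rx": 0,"ry": 0,"rz": 0,"grip": 50},{"tx": 2.4,"ty": 0,"tz": -3.2,"rx": 0,"ry": 0,"rz": 0,"grip": 50},{"tx": 2.4,"ty": 0,"tz": -3.2,"rx": 0,"ry": 0,"rz": 0,"grip": 50},{"tx": 2.4,"ty": 0,"tz": -3.2,"rx": 0,"ry": 0,"rz": 0,"grip": 50},{"tx": 2.4,"ty": 0,"tz": -3.2,"rx": 0,"ry": 0,"rz": 0,"grip": 50},{"tx": 2.4,"ty": 0,"tz": -3.2,"rx": 0,"ry": 0,"rz": 0,"grip": 50}])

```text
t: 1.77
eef_pos: [322.7, 316.7, 233.6]
tcp_rot: [-1.571, 0.0, -0.154]
ft_force: [1.0, -0.1, 0.6]
opening: 0.502
```

Emit:
move_arm(rows=[{"tx": 2.4,"ty": 0,"tz": -3.2,"rx": 0,"ry": 0,"rz": 0,"grip": 50},{"tx": 2.4,"ty": 0,"tz": -3.2,"rx": 0,"ry": 0,"rz": 0,"grip": 50},{"tx": 2.4,"ty": 0,"tz": -3.2,"rx": 0,"ry": 0,"rz": 0,"grip": 50},{"tx": 2.4,"ty": 0,"tz": -3.2,"rx": 0,"ry": 0,"rz": 0,"grip": 50},{"tx": 2.4,"ty": 0,"tz": -3.2,"rx": 0,"ry": 0,"rz": 0,"grip": 50},{"tx": 2.4,"ty": 0,"tz": -3.2,"rx": 0,"ry": 0,"rz": 0,"grip": 50},{"tx": 2.4,"ty": 0,"tz": -3.2,"rx": 0,"ry": 0,"rz": 0,"grip": 50},{"tx": 2.4,"ty": 0,"tz": -3.2,"rx": 0,"ry": 0,"rz": 0,"grip": 50},{"tx": 2.4,"ty": 0,"tz": -3.2,"rx": 0,"ry": 0,"rz": 0,"grip": 50},{"tx": 0,"ty": 0,"tz": 0,"rx": 0,"ry": 0,"rz": 0,"grip": 50}])

```text
t: 2.6
eef_pos: [494.4, -4.2, 233.3]
tcp_rot: [-1.571, -0.001, -0.158]
ft_force: [-1.2, 0.2, -0.6]
opening: 0.501
```

```bash
cat >> h.py <<'E'
def rf():
    r=np.load("rack.npz"); s=env.state(); p=s["eef_pos"]-r["O"]
    print("t",s["t"],"rack xyz",(p@r["X"]).round(1),(p@r["Y"]).round(1),s["eef_pos"][2].round(1),"yaw err",s["tcp_rot"]-[-np.pi/2,0,r["th"]-np.pi/2],"F y",(s["ft_force"]@r["Y"]).round(1),s["ft_force"].round(1))
E
python3 -c "
from h import *
rf()"
```

```text
t 2.6 rack xyz -78.0 -50.0 233.3 yaw err [-0.00069919 -0.00137831 -0.00398375] F y 0.0 [-1.2  0.2 -0.6]
```

Emit:
move_arm(rows=[{"tx": 1.95,"ty": 0,"tz": -2.8,"rx": 0,"ry": 0,"rz": 0,"grip": 50},{"tx": 1.95,"ty": 0,"tz": -2.8,"rx": 0,"ry": 0,"rz": 0,"grip": 50},{"tx": 1.95,"ty": 0,"tz": -2.8,"rx": 0,"ry": 0,"rz": 0,"grip": 50},{"tx": 1.95,"ty": 0,"tz": -2.8,"rx": 0,"ry": 0,"rz": 0,"grip": 50},{"tx": 0,"ty": 3,"tz": 0,"rx": 0,"ry": 0,"rz": 0,"grip": 50},{"tx": 0,"ty": 3,"tz": 0,"rx": 0,"ry": 0,"rz": 0,"grip": 50},{"tx": 0,"ty": 3,"tz": 0,"rx": 0,"ry": 0,"rz": 0,"grip": 50},{"tx": 0,"ty": 3,"tz": 0,"rx": 0,"ry": 0,"rz": 0,"grip": 50},{"tx": 0,"ty": 1,"tz": 0,"rx": 0,"ry": 0,"rz": 0,"grip": 50},{"tx": 0,"ty": 0,"tz": 0,"rx": 0,"ry": 0,"rz": 0,"grip": 50}])

```text
t: 3.43
eef_pos: [550.6, -121.4, 101.4]
tcp_rot: [-1.57, 0.005, -0.154]
ft_force: [0.5, 0.5, 0.1]
opening: 0.505
```

Run:
```python
from h import *
rf()
ims=[]
for n,(x0,x1,y0,y1),k in (("top",(180,340,150,245),5),("side",(225,345,140,260),5)):
    im,d=env.read_camera(n); im=im[y0:y1,x0:x1]
    cv2.imwrite(f"pics/{n}1c.png",cv2.resize(im,None,fx=k,fy=k,interpolation=cv2.INTER_CUBIC))
```

```text
t 3.4333 rack xyz -4.5 -157.1 101.4 yaw err [0.00091819 0.00459559 0.00025043] F y 0.6 [0.5 0.5 0.1]
```

View pics/side1c.png

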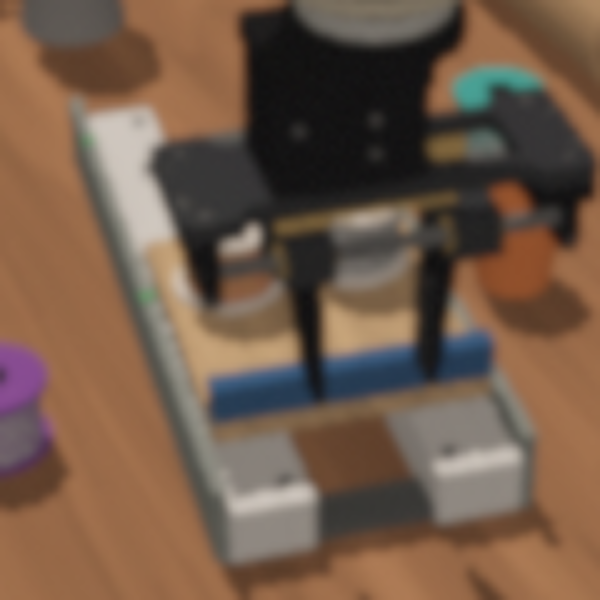

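View pics/top1c.png

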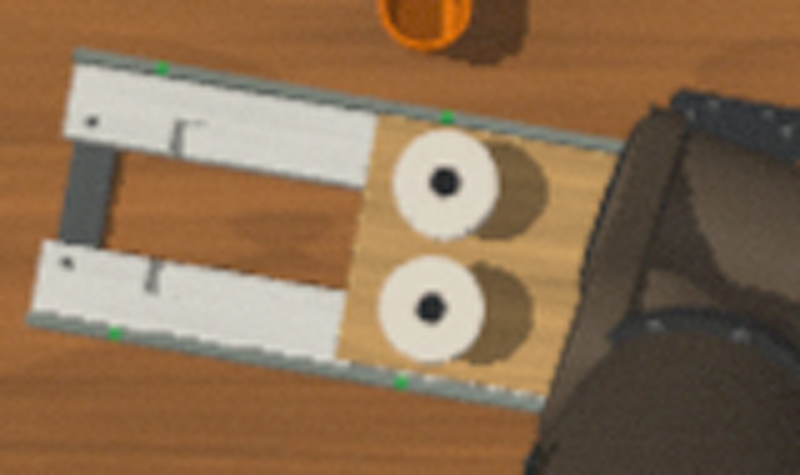

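Emit:
move_arm(rows=[{"tx": 0.4,"ty": 1.2,"tz": 0,"rx": 0,"ry": 0,"rz": 0,"grip": 50},{"tx": 0,"ty": 1.2,"tz": 0,"rx": 0,"ry": 0,"rz": 0,"grip": 50},{"tx": 0,"ty": 1.2,"tz": 0,"rx": 0,"ry": 0,"rz": 0,"grip": 50},{"tx": 0,"ty": 0,"tz": 0,"rx": 0,"ry": 0,"rz": 0,"grip": 50},{"tx": 0,"ty": 0,"tz": 0,"rx": 0,"ry": 0,"rz": 0,"grip": 50}])

```text
t: 3.95
eef_pos: [555.9, -122.5, 68.0]
tcp_rot: [-1.571, -0.001, -0.154]
ft_force: [0.5, -0.6, 0.4]
opening: 0.501
```

Run:
```python
from h import *
rf()
n,(x0,x1,y0,y1),k="side",(225,345,140,260),5
im,d=env.read_camera(n); im=im[y0:y1,x0:x1]
cv2.imwrite(f"pics/{n}2c.png",cv2.resize(im,None,fx=k,fy=k,interpolation=cv2.INTER_CUBIC))
```

```text
t 3.95 rack xyz 1.0 -157.5 68.0 yaw err [-1.09580325e-05 -5.22465292e-04  2.60504190e-04] F y -0.6 [ 0.5 -0.6  0.4]
```

View pics/side2c.png

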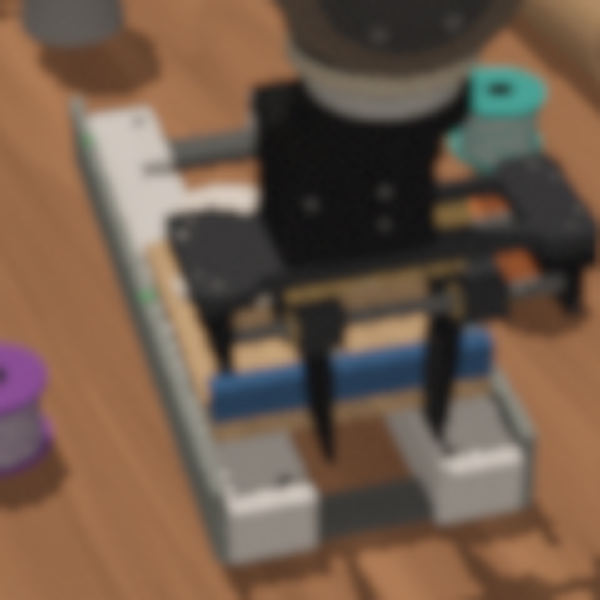

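Emit:
move_arm(rows=[{"tx": 0,"ty": 0.3,"tz": 0.3,"rx": 0,"ry": 0,"rz": 0,"grip": 50},{"tx": 0,"ty": 0,"tz": 0.3,"rx": 0,"ry": 0,"rz": 0,"grip": 50},{"tx": 0,"ty": 0,"tz": 0.3,"rx": 0,"ry": 0,"rz": 0,"grip": 50},{"tx": 0,"ty": 0,"tz": 0.2,"rx": 0,"ry": 0,"rz": 0,"grip": 50},{"tx": 0,"ty": 0,"tz": 0.2,"rx": 0,"ry": 0,"rz": 0,"grip": 50},{"tx": 0,"ty": 0,"tz": 0.2,"rx": 0,"ry": 0,"rz": 0,"grip": 50},{"tx": 0,"ty": 0,"tz": 0.2,"rx": 0,"ry": 0,"rz": 0,"grip": 50},{"tx": 0,"ty": 0,"tz": 0.2,"rx": 0,"ry": 0,"rz": 0,"grip": 50}])

```text
t: 4.67
eef_pos: [558.7, -104.1, 64.8]
tcp_rot: [-1.571, -0.001, -0.154]
ft_force: [-0.5, -5.6, 1.2]
opening: 0.504
```

```bash
python3 -c "
from h import *
rf()"
```

```text
t 4.6667 rack xyz 0.9 -138.8 64.8 yaw err [-0.00059828 -0.00059724  0.00030153] F y -5.6 [-0.5 -5.6  1.2]
```

Emit:
move_arm(rows=[{"tx": 0,"ty": 0,"tz": 0.2,"rx": 0,"ry": 0,"rz": 0,"grip": 50},{"tx": 0,"ty": 0,"tz": 0.2,"rx": 0,"ry": 0,"rz": 0,"grip": 50},{"tx": 0,"ty": 0,"tz": 0.2,"rx": 0,"ry": 0,"rz": 0,"grip": 50},{"tx": 0,"ty": 0,"tz": 0.2,"rx": 0,"ry": 0,"rz": 0,"grip": 50},{"tx": 0,"ty": 0,"tz": 0.2,"rx": 0,"ry": 0,"rz": 0,"grip": 50},{"tx": 0,"ty": 0,"tz": 0.2,"rx": 0,"ry": 0,"rz": 0,"grip": 50},{"tx": 0,"ty": 0,"tz": 0.2,"rx": 0,"ry": 0,"rz": 0,"grip": 50},{"tx": 0,"ty": 0,"tz": 0.2,"rx": 0,"ry": 0,"rz": 0,"grip": 50},{"tx": 0,"ty": 0,"tz": 0.2,"rx": 0,"ry": 0,"rz": 0,"grip": 50},{"tx": 0,"ty": 0,"tz": 0.2,"rx": 0,"ry": 0,"rz": 0,"grip": 50}])

```text
t: 5.5
eef_pos: [561.7, -84.4, 64.8]
tcp_rot: [-1.571, -0.001, -0.154]
ft_force: [-0.9, -6.4, 1.4]
opening: 0.502
```

Run:
```python
from h import *
rf()
n,(x0,x1,y0,y1),k="side",(225,345,140,260),5
im,d=env.read_camera(n); im=im[y0:y1,x0:x1]
cv2.imwrite(f"pics/{n}3c.png",cv2.resize(im,None,fx=k,fy=k,interpolation=cv2.INTER_CUBIC))
```

```text
t 5.5 rack xyz 0.9 -118.9 64.8 yaw err [-0.00060537 -0.00058794  0.00022576] F y -6.5 [-0.9 -6.4  1.4]
```

View pics/side3c.png

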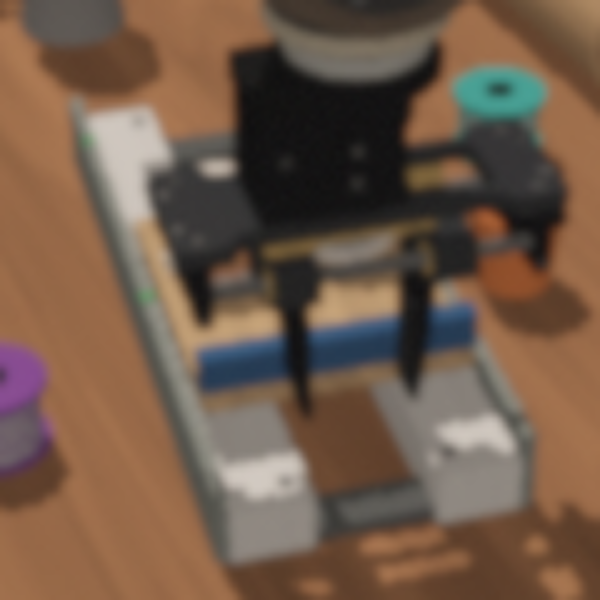

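Emit:
move_arm(rows=[{"tx": 0,"ty": 0,"tz": 0.25,"rx": 0,"ry": 0,"rz": 0,"grip": 50},{"tx": 0,"ty": 0,"tz": 0.25,"rx": 0,"ry": 0,"rz": 0,"grip": 50},{"tx": 0,"ty": 0,"tz": 0.25,"rx": 0,"ry": 0,"rz": 0,"grip": 50},{"tx": 0,"ty": 0,"tz": 0.25,"rx": 0,"ry": 0,"rz": 0,"grip": 50},{"tx": 0,"ty": 0,"tz": 0.25,"rx": 0,"ry": 0,"rz": 0,"grip": 50},{"tx": 0,"ty": 0,"tz": 0.25,"rx": 0,"ry": 0,"rz": 0,"grip": 50},{"tx": 0,"ty": 0,"tz": 0.25,"rx": 0,"ry": 0,"rz": 0,"grip": 50},{"tx": 0,"ty": 0,"tz": 0.25,"rx": 0,"ry": 0,"rz": 0,"grip": 50},{"tx": 0,"ty": 0,"tz": 0.25,"rx": 0,"ry": 0,"rz": 0,"grip": 50},{"tx": 0,"ty": 0,"tz": 0.25,"rx": 0,"ry": 0,"rz": 0,"grip": 50}])

```text
t: 6.38
eef_pos: [565.5, -59.7, 64.8]
tcp_rot: [-1.571, -0.001, -0.154]
ft_force: [-1.0, -6.5, 2.0]
opening: 0.501
```

Emit:
move_arm(rows=[{"tx": 0,"ty": 0,"tz": 0.25,"rx": 0,"ry": 0,"rz": 0,"grip": 50},{"tx": 0,"ty": 0,"tz": 0.25,"rx": 0,"ry": 0,"rz": 0,"grip": 50},{"tx": 0,"ty": 0,"tz": 0.25,"rx": 0,"ry": 0,"rz": 0,"grip": 50},{"tx": 0,"ty": 0,"tz": 0.25,"rx": 0,"ry": 0,"rz": 0,"grip": 50},{"tx": 0,"ty": 0,"tz": 0.25,"rx": 0,"ry": 0,"rz": 0,"grip": 50},{"tx": 0,"ty": 0,"tz": 0.25,"rx": 0,"ry": 0,"rz": 0,"grip": 50},{"tx": 0,"ty": 0,"tz": 0.25,"rx": 0,"ry": 0,"rz": 0,"grip": 50},{"tx": 0,"ty": 0,"tz": 0.25,"rx": 0,"ry": 0,"rz": 0,"grip": 50},{"tx": 0,"ty": 0,"tz": 0.25,"rx": 0,"ry": 0,"rz": 0,"grip": 50},{"tx": 0,"ty": 0,"tz": 0.25,"rx": 0,"ry": 0,"rz": 0,"grip": 50}])

```text
t: 7.22
eef_pos: [569.3, -35.0, 64.8]
tcp_rot: [-1.571, -0.0, -0.154]
ft_force: [-0.5, -6.0, 1.3]
opening: 0.5
```

Run:
```python
from h import *
rf()
n,(x0,x1,y0,y1),k="side",(225,345,140,260),5
im,d=env.read_camera(n); im=im[y0:y1,x0:x1]
cv2.imwrite(f"pics/{n}4c.png",cv2.resize(im,None,fx=k,fy=k,interpolation=cv2.INTER_CUBIC))
```

```text
t 7.2167 rack xyz 0.8 -68.9 64.8 yaw err [-0.00051408 -0.00038713  0.00019113] F y -6.0 [-0.5 -6.   1.3]
```

View pics/side4c.png

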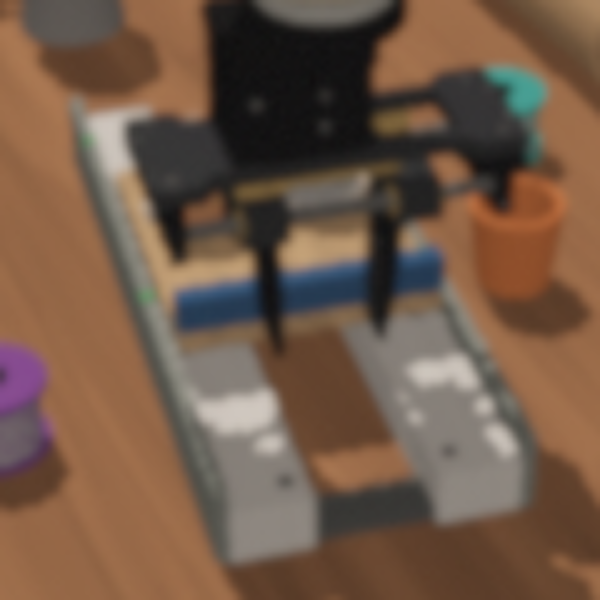

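Run:
```python
from h import *
r=np.load("rack.npz")
fr=lambda p:np.array([(p-r["O"])@r["X"],(p-r["O"])@r["Y"],p[2]]).round(0)
print("cup",fr(world("top",265,151,z=50)))
im,d=env.read_camera("side")
for x,y in((505,170),(503,190),(503,200),(504,206),(178,240),(178,252),(380,300),(265,220)):
    u,v=round((x+.5)/5-.5+225),round((y+.5)/5-.5+140); print(x,y,fr(world("side",u,v,d[v,u])))
```

```text
cup [132.  11.  50.]
505 170 [  80. -105.  146.]
503 190 [-231. -886.  675.]
503 200 [  78. -105.  130.]
504 206 [  79. -102.  126.]
178 240 [ -77. -102.  135.]
178 252 [ -78. -104.  132.]
380 300 [ 27. -82.  67.]
265 220 [ -35. -104.  140.]
```

Emit:
move_arm(rows=[{"tx": 0,"ty": 0,"tz": 0.25,"rx": 0,"ry": 0,"rz": 0,"grip": 50},{"tx": 0,"ty": 0,"tz": 0.25,"rx": 0,"ry": 0,"rz": 0,"grip": 50},{"tx": 0,"ty": 0,"tz": 0.25,"rx": 0,"ry": 0,"rz": 0,"grip": 50},{"tx": 0,"ty": 0,"tz": 0.25,"rx": 0,"ry": 0,"rz": 0,"grip": 50},{"tx": 0,"ty": 0,"tz": 0.25,"rx": 0,"ry": 0,"rz": 0,"grip": 50},{"tx": 0,"ty": 0,"tz": 0.25,"rx": 0,"ry": 0,"rz": 0,"grip": 50},{"tx": 0,"ty": 0,"tz": 0.25,"rx": 0,"ry": 0,"rz": 0,"grip": 50},{"tx": 0,"ty": 0,"tz": 0.25,"rx": 0,"ry": 0,"rz": 0,"grip": 50},{"tx": 0,"ty": 0,"tz": 0.25,"rx": 0,"ry": 0,"rz": 0,"grip": 50},{"tx": 0,"ty": 0,"tz": 0.25,"rx": 0,"ry": 0,"rz": 0,"grip": 50}])

```text
t: 8.15
eef_pos: [573.1, -10.3, 64.8]
tcp_rot: [-1.571, -0.0, -0.154]
ft_force: [-1.8, -7.6, 1.9]
opening: 0.498
```

Emit:
move_arm(rows=[{"tx": 0,"ty": 0,"tz": 0.15,"rx": 0,"ry": 0,"rz": 0,"grip": 50},{"tx": 0,"ty": 0,"tz": 0.15,"rx": 0,"ry": 0,"rz": 0,"grip": 50},{"tx": 0,"ty": 0,"tz": 0.15,"rx": 0,"ry": 0,"rz": 0,"grip": 50},{"tx": 0,"ty": 0,"tz": 0.15,"rx": 0,"ry": 0,"rz": 0,"grip": 50},{"tx": 0,"ty": 0,"tz": 0.15,"rx": 0,"ry": 0,"rz": 0,"grip": 50},{"tx": 0,"ty": 0,"tz": 0.15,"rx": 0,"ry": 0,"rz": 0,"grip": 50},{"tx": 0,"ty": 0,"tz": 0.15,"rx": 0,"ry": 0,"rz": 0,"grip": 50},{"tx": 0,"ty": 0,"tz": 0.15,"rx": 0,"ry": 0,"rz": 0,"grip": 50},{"tx": 0,"ty": 0,"tz": 0.15,"rx": 0,"ry": 0,"rz": 0,"grip": 50},{"tx": 0,"ty": 0,"tz": 0.15,"rx": 0,"ry": 0,"rz": 0,"grip": 50}])

```text
t: 8.98
eef_pos: [575.4, 4.5, 64.8]
tcp_rot: [-1.571, -0.0, -0.154]
ft_force: [-1.5, -6.6, 3.0]
opening: 0.5
```

Run:
```python
from h import *
rf()
n,(x0,x1,y0,y1),k="side",(225,345,120,240),5
im,d=env.read_camera(n); im=im[y0:y1,x0:x1]
cv2.imwrite(f"pics/{n}5c.png",cv2.resize(im,None,fx=k,fy=k,interpolation=cv2.INTER_CUBIC))
```

```text
t 8.9833 rack xyz 0.7 -28.9 64.8 yaw err [-0.00043272 -0.00019924  0.00025835] F y -6.7 [-1.5 -6.6  3. ]
```

View pics/side5c.png

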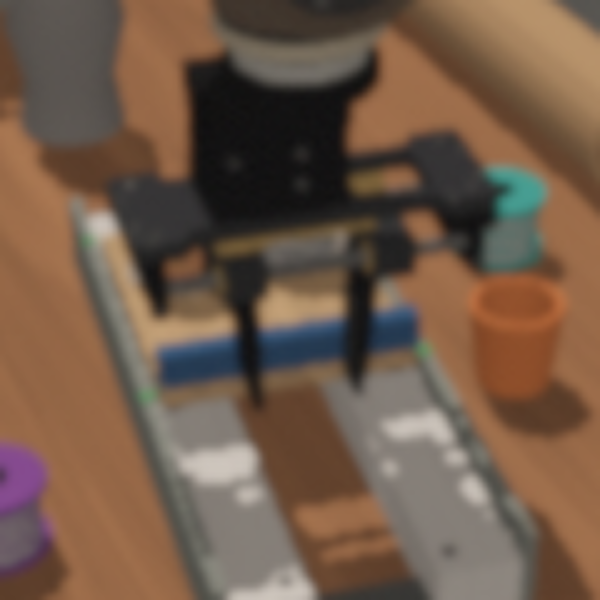

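Emit:
move_arm(rows=[{"tx": 0,"ty": 0,"tz": 0.1,"rx": 0,"ry": 0,"rz": 0,"grip": 50},{"tx": 0,"ty": 0,"tz": 0.1,"rx": 0,"ry": 0,"rz": 0,"grip": 50},{"tx": 0,"ty": 0,"tz": 0.1,"rx": 0,"ry": 0,"rz": 0,"grip": 50}])

```text
t: 9.28
eef_pos: [575.8, 7.5, 64.7]
tcp_rot: [-1.571, -0.0, -0.154]
ft_force: [-1.5, -6.3, 1.9]
opening: 0.503
```

Emit:
move_arm(rows=[{"tx": 0,"ty": 0,"tz": 0.1,"rx": 0,"ry": 0,"rz": 0,"grip": 50},{"tx": 0,"ty": 0,"tz": 0.1,"rx": 0,"ry": 0,"rz": 0,"grip": 50}])

```text
t: 9.45
eef_pos: [576.1, 9.5, 64.7]
tcp_rot: [-1.571, 0.0, -0.154]
ft_force: [1.1, -5.4, 0.0]
opening: 0.503
```

Emit:
move_arm(rows=[{"tx": 0,"ty": 0,"tz": 0.1,"rx": 0,"ry": 0,"rz": 0,"grip": 50}])

```text
t: 9.53
eef_pos: [576.1, 10.7, 64.6]
tcp_rot: [-1.571, 0.0, -0.154]
ft_force: [-0.9, -7.3, 2.0]
opening: 0.503
```

Run:
```python
from h import *
rf()
n,(x0,x1,y0,y1),k="side",(225,345,120,240),5
im,d=env.read_camera(n); im=im[y0:y1,x0:x1]
cv2.imwrite(f"pics/{n}6c.png",cv2.resize(im,None,fx=k,fy=k,interpolation=cv2.INTER_CUBIC))
```

```text
t 9.5333 rack xyz 0.5 -22.7 64.6 yaw err [-3.02699730e-05  2.96810642e-04  4.32917377e-05] F y -7.4 [-0.9 -7.3  2. ]
```

View pics/side6c.png

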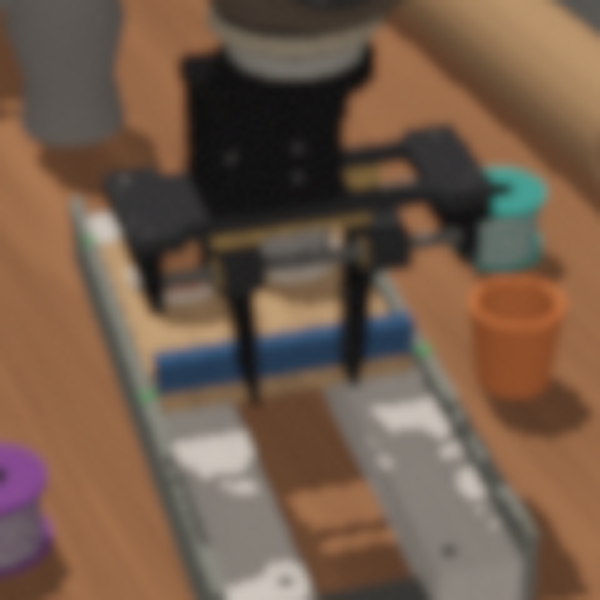

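Emit:
move_arm(rows=[{"tx": 0,"ty": 0,"tz": -0.5,"rx": 0,"ry": 0,"rz": 0,"grip": 50},{"tx": 0,"ty": 0,"tz": -1.5,"rx": 0,"ry": 0,"rz": 0,"grip": 50},{"tx": 0,"ty": 0,"tz": -2.5,"rx": 0,"ry": 0,"rz": 0,"grip": 50},{"tx": 0,"ty": 0,"tz": -3,"rx": 0,"ry": 0,"rz": 0,"grip": 50},{"tx": 0,"ty": 0,"tz": -3,"rx": 0,"ry": 0,"rz": 0,"grip": 50},{"tx": 0,"ty": 0,"tz": 0,"rx": 0,"ry": 0,"rz": 0,"grip": 50},{"tx": 0,"ty": 0,"tz": 0,"rx": 0,"ry": 0,"rz": 0,"grip": 50}])

```text
t: 10.17
eef_pos: [559.9, -94.0, 64.5]
tcp_rot: [-1.57, 0.0, -0.157]
ft_force: [-0.5, 0.2, -0.3]
opening: 0.503
```

Run:
```python
from h import *
rf()
for n,(x0,x1,y0,y1),k in (("top",(180,340,150,245),5),("side",(225,345,120,240),5)):
    im,d=env.read_camera(n); np.savez(f"{n}7.npz",im=im,d=d); im=im[y0:y1,x0:x1]
    cv2.imwrite(f"pics/{n}7c.png",cv2.resize(im,None,fx=k,fy=k,interpolation=cv2.INTER_CUBIC))
```

```text
t 10.1667 rack xyz 0.6 -128.7 64.5 yaw err [ 0.00046194  0.00012163 -0.00263825] F y 0.2 [-0.5  0.2 -0.3]
```

View pics/side7c.png

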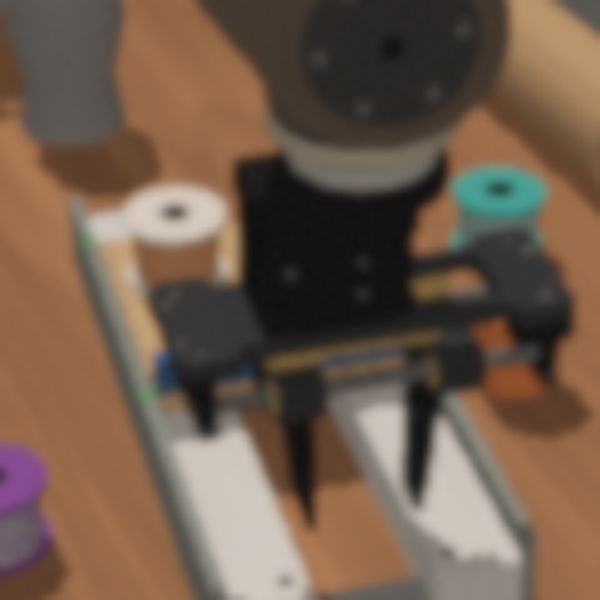

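View pics/top7c.png

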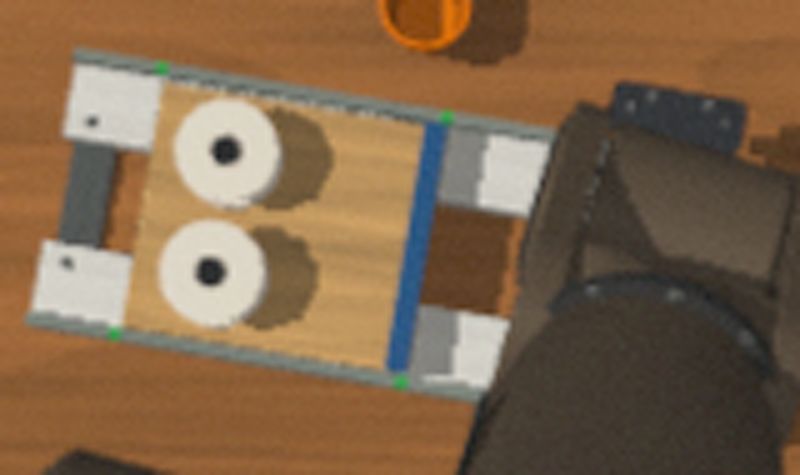

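Run:
```python
from h import *
r=np.load("rack.npz")
fr=lambda p:np.array([(p-r["O"])@r["X"],(p-r["O"])@r["Y"],p[2]])
def reg(fn,box):
    d=np.load(fn)["d"]; P=[]
    (x0,x1,y0,y1)=box
    for v in range(int(150+y0/5),int(150+y1/5)+1):
        for u in range(int(180+x0/5),int(180+x1/5)+1):
            if d[v,u]>0:P.append(fr(world("top",u,v,d[v,u])))
    P=np.array(P); return len(P),np.median(P,0).round(1)
print("before: board rear",reg("top0.npz",(565,610,200,340)),"mid",reg("top0.npz",(375,385,120,300)))
print("after rear",reg("top7.npz",(350,390,180,320)))
print("after front",reg("top7.npz",(150,160,150,290)), reg("top7.npz",(160,170,110,150)))
print("after right/left", reg("top7.npz",(290,400,110,125)),reg("top7.npz",(280,370,335,350)))
print("rail",reg("top7.npz",(85,130,90,130)),reg("top7.npz",(60,110,265,300)))
print("tops",reg("top0.npz",(415,470,140,170)),reg("top7.npz",(195,250,110,135)),reg("top7.npz",(180,240,290,310)))
w=lambda x,y,z: fr(world("top",(x+.5)/5-.5+180,(y+.5)/5-.5+150,z=z)).round(1)
for q in((448,125),(408,372)):print("lip rear",w(*q,64))
for q in((163,85),(128,325)):print("lead",w(*q,44))
for q in((227,151),(211,272)):print("spool",w(*q,84))
```

```text
before: board rear (289, array([   1.6, -101.2,   52.2])) mid (110, array([15.2, 16.6, 53.2]))
after rear (260, array([-7. , 18.8, 44.6]))
after front (87, array([-10. , 138.6,  43.7])) (27, array([ 39.5, 141.8,  43.6]))
after right/left (92, array([63.5, 44.6, 43.1])) (74, array([-61.6,  34.7,  44.6]))
rail (89, array([ 47. , 177. ,  30.6])) (88, array([-50.4, 172.7,  31. ]))
tops (84, array([ 46.8, -13.2,  91.4])) (72, array([ 44.9, 106.7,  84.6])) (65, array([-50.5,  97.3,  84.6]))
lip rear [ 67.2 -11.4  64. ]
lip rear [-69.6 -12.5  64. ]
lead [ 65.3 148.6  44. ]
lead [-69.1 144.6  44. ]
spool [ 31. 103.  84.]
spool [-34.8 100.3  84. ]
```

Board top fell from about 52 to 44 mm at both ends and both sides, so it lies flat in the notches. The hand goes up and clear.

Emit:
move_arm(rows=[{"tx": 0,"ty": 0,"tz": -2,"rx": 0,"ry": 0,"rz": 0,"grip": 50},{"tx": 0,"ty": -3,"tz": 0,"rx": 0,"ry": 0,"rz": 0,"grip": 50},{"tx": 0,"ty": -3,"tz": 0,"rx": 0,"ry": 0,"rz": 0,"grip": 50},{"tx": 0,"ty": -3,"tz": 0,"rx": 0,"ry": 0,"rz": 0,"grip": 50},{"tx": 0,"ty": -3,"tz": -2,"rx": 0,"ry": 0,"rz": 0,"grip": 50},{"tx": 0,"ty": -3,"tz": -2,"rx": 0,"ry": 0,"rz": 0,"grip": 50},{"tx": 0,"ty": 0,"tz": 0,"rx": 0,"ry": 0,"rz": 0,"grip": 50},{"tx": 0,"ty": 0,"tz": 0,"rx": 0,"ry": 0,"rz": 0,"grip": 50},{"tx": 0,"ty": 0,"tz": 0,"rx": 0,"ry": 0,"rz": 0,"grip": 50}])

```text
t: 11.02
eef_pos: [550.8, -151.0, 214.0]
tcp_rot: [-1.57, 0.001, -0.153]
ft_force: [-0.2, -0.4, 0.0]
opening: 0.502
```

Run:
```python
from h import *
rf()
im,d=env.read_camera("side"); cv2.imwrite("pics/side8.png",im)
im,d=env.read_camera("top"); cv2.imwrite("pics/top8.png",im)
```

```text
t 11.0167 rack xyz 0.3 -186.4 214.0 yaw err [0.00050192 0.00076618 0.00096529] F y -0.4 [-0.2 -0.4  0. ]
```

View pics/side8.png

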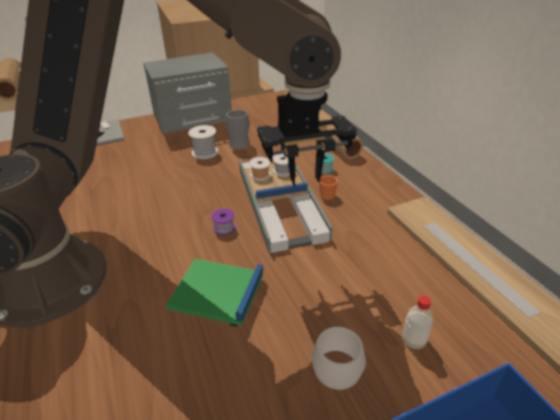

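View pics/top8.png

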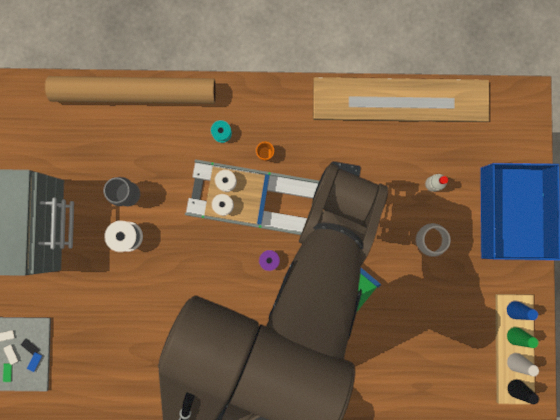

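The hand is clear, with the board seated (top view columns 205–268), both spools standing at (225,180) and (222,204), and the bystanders where they were.

```bash
python3 -c "
from cell import env
print(env.job_done())"
```

```text
the job is handed in; nothing more can be done
None
```

The board is seated flat in the locating notches, and I handed the job in at about 11 s of the 40 s allowed. I pushed the blue lip slowly with the half-open fingertips for about 118 mm, at about 6 to 8 N. Then I drew the hand straight back and lifted it clear.

- **Seating:** the board's top reads 43–45 mm above the table at both ends and both sides, against 44 mm expected when seated (it was about 52 mm on the rails). It sits about 1.5–3 mm short of the middle of the notches along the rails, within their 3 mm play.
- **The drop:** the force signal showed no clear jolt when it dropped, only a brief dip. I confirmed the seating from the depth readings and the camera pictures instead.
- **Spools and bench:** both wire spools stand on the board with their tops at about 84 mm, as expected. Nothing else on the bench moved in the pictures, except that the arm partly hid the green board in the last top view. The wrist force read about zero after the hand withdrew.

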